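# Park the hall flask in its corner and stopper it

## Task

Tidy the hall console: first slide the flask on its square wooden plinth along the table, without lifting or tipping it, until the plinth sits square and flush against both brass rails of the corner. Then take the stopper from its marble stand and lower it gently (do not drop it) into the flask's neck until its shoulder rests on the rim, leaving the plinth flush in the corner. Leave the other things on the console undisturbed.

Things in the scene. Friction and masses are not known exactly. Their poses are not given: they have to be found in the camera images.
- corner: L-shaped brass guard fixed to the table: two rails 14 mm thick, 34 mm high, 190 mm long, at a right angle, with a flat dark 150 mm square patch (no obstacle) inside. Origin: inside corner of the rails, on the table. Inner rail faces are its planes x = 0 and y = 0: one rail on its +x side, one on its +y side; the free space is at negative x and y. Its yaw varies.
- flask: Dark brown flask fixed on a pale wooden plinth 150 x 150 x 30 mm, loose, 0.75 kg. Origin: centre of the plinth's underside; x, y along its sides, z up. Home: at x = y = -75 mm in the corner's frame, axes parallel (at the start within 0.3 rad: turn it the short way). Belly 80 mm wide at 60 mm height; neck 47 mm across, from 100 mm up to the rim at 150 mm.
- flask_mouth (a point): Centre of the flask's open mouth, at the rim, 150 mm above the table. The round straight bore is 36 mm in diameter and 46 mm deep.
- stopper: Stopper 80 mm long: cork plug 40 mm long, 25 mm diameter at the tip to 33 mm at the top, under a dark wooden knob: 45 mm wide shoulder flange 6 mm thick, then a round grip 40 mm wide from 50 to 76 mm above the tip. Origin: centre of the tip; z along the axis to the knob. Starts upright in the stand, tip 8 mm above the table. 60 g.
- stopper_shoulder (a point): Centre of the shoulder's underside, 40 mm above the stopper's tip on its axis; it meets point flask_mouth when the stopper is home.
- stand: White marble block 70 x 70 x 26 mm fixed to the table, with a hole 37 mm wide and 18 mm deep that holds the stopper. Origin: centre of the underside.
- candle: Bystander: white candle jar, 64 mm in diameter, 75 mm high, with a brass cap; it and the stand swap places. Origin: centre of the underside.
- vase: Bystander: dark brown bottle vase, 68 mm in diameter, 200 mm high. Origin: centre of the underside.
- bowl: Bystander: blue bowl, 130 mm wide, 50 mm high. Origin: centre of the underside.
- phone: Bystander: black phone lying flat, 72 x 150 x 9 mm (x, y, z). Origin: centre of the underside.
- case: Bystander: blue spectacle case, 70 x 160 x 45 mm (x, y, z). Origin: centre of the underside.
There are look-alikes about, which are no part of the job. What is meant by the stopper is not pink, red or turquoise, and is the larger of those in its own colour.

How it is judged:
On the way, in this order (a step that is already met when the one before it is completed fails the run):
1. the plinth is square and flush in the corner, against both rails (x of flask in the frame of corner between -0.079 and -0.068 m and y of flask in the frame of corner between -0.079 and -0.068 m and angle between the x axis of flask and the x axis of corner, either way round below 0.035 rad and angle between flask's own z axis and vertical below 0.04 rad and height (world z) of flask below 0.005 m), for 0.2 s.
2. the stopper is fully home in the flask's neck, its shoulder on the rim (distance between stopper_shoulder and flask_mouth below 0.005 m and z of stopper_shoulder in the frame of flask_mouth below 0.003 m and angle between stopper's own z axis and vertical below 0.08 rad), for 0.2 s.
At the end, for the whole second after the job is handed in: The flask stands upright on the table with its plinth within 4 mm of both rails and square to them within 2 degrees; the stopper is in the neck, upright within 0.08 rad, its shoulder within 3 mm above the rim and its shoulder's centre within 5 mm of the mouth's centre; both are at rest (all of step 1 and all of step 2 and linear speed of each of flask, stopper below 0.01 m/s); the robot touches nothing.
It fails at once if the flask is lifted more than 15 mm or tipped more than 0.2 rad (height (world z) of flask above 0.015 m or angle between flask's own z axis and vertical above 0.2 rad).
It fails at once if the stopper is dropped or slammed into the neck (faster than 0.5 m/s within 50 mm of home) (linear speed of stopper above 0.5 m/s and distance between stopper_shoulder and flask_mouth below 0.05 m).
It fails at once if a bystander is moved more than 20 mm (distance of any of candle, vase, bowl, phone, case from where it was at the start of the episode above 0.02 m).
It also fails if it takes over 67 s, if anything falls off the work surface, if the arm or the gripper's body presses on something with over 40 N, if the wrist force passes 120 N, or if a joint passes its speed limit or range.

## Robot

A 6-joint arm with a two-finger parallel gripper is mounted at the origin on the work surface. World frame = base frame: x ahead of the robot, y to its left, z up, the work surface at z = 0. Lengths are in m, angles in rad, forces in N, time in s.
With the tool pointing down it reaches from about 0.275 to 0.875 m from the base axis. Payload 12.5 kg.
Tool frame: the origin (TCP) lies at the very end of the fingers, on their centre line; the grasp point (between the pads) lies 19 mm behind it; z points along the fingers, y is the line along which they close (so a half turn about z gives the same grasp; the last joint's range is limited). The gripper opens to 85 mm and grips with 20 to 120 N. Pads are 22 mm wide; open, the fingers measure 114 mm over their backs; the gripper's body (76 mm by 85 mm) begins 54 mm behind the grasp point. The pads swing forward as they close: fully open they stand 13 mm farther back than shut.
Start: joints at [1.068, 0.351, 1.652, -0, 1.139, -0.085], TCP at [0.223, 0.503, 0.231] pointing down, gripper open.
Joint ranges: [-2.75, 2.75], [-0.79, 2.1], [0.01, 2.65], [-1.57, 4.71], [0.07, 3.14], [-2.87, 2.87]. Speed limits (rad/s): [2.22, 2.22, 2.79, 3.14, 3.14, 3.14].

## Interface

Orientations are given as a unit quaternion [x, y, z, w].
In Python, from station import env, camera, camera_params gives the robot as it stands.
- The arm moves only by the tool apply_moves, never from a script. Its argument "plan" is one flat list of numbers, 5 for each row, row after row: the finger opening in m, from 0 to 0.0854, then the shift along the tool's x, y, z in m, then the turn about the tool's z in rad. A call has exactly 5 rows; each row is the pose to reach, as a shift and turn from the pose commanded when the call began, along the tool's axes at that moment; what a row does not reach only later rows make up. A row lasts 1/8 s, in which the tool goes at most 62.5 mm and 10.7 degrees, less where a joint would pass 70% of its speed; a pose out of reach is approached as far as the arm can. A call with a gripper value outside its range is refused whole. The fingers move at their own pace and stop on an object; the grip force is fixed at half the most. Time passes only in rows, so rows that repeat a pose let the fingers close, or fill a call up. It gives the time, the measured TCP pose, the force, the opening and the grip force at its end, in the units of the state.
- env.get_obs(): the state, without advancing time (a new reading comes with each control period).
- camera(name): name is "scene" or "top" or "wrist"; returns the picture (400x640x3 uint8, blue, green, red); there is no depth.
- camera_params(name): a dict with "K" (3x3 intrinsics, pixels), "k1" (the pictures are not rectified: a ray, as slopes to the right and down, at radius r is drawn at 1 + k1 r^2 times it, then the intrinsics apply), "R" (3x3) and "t" (3): a world point X has camera coordinates R X + t. Camera axes: x right, y down, z forward; pixel columns grow to the right and rows downward; lengths in m; the calibration is good to about 2 mm. A picture is of the moment at which its call begins: read the wrist's pose just before it. camera_params takes no time and is no camera call; for the wrist camera it gives the pose at the moment of the call.
- env.sign_off(): hands the job in; it is judged then, once.
The state is a dict: "time_s": time; "joint_positions": joint angles; "joint_velocities": joint speeds; "joint_torque": joint torques, N m; "position": TCP position; "ee_rot": TCP orientation; "contact_force": force on the tool from outside, world axes, zero at the start; "wrist_torque": the same for the moment, N m; "gripper_width": opening from 0.0 (shut) to 1.0 (fully open); "gripper_force": force on a finger pad.
Only numpy, scipy, OpenCV 4.12 (cv2) and the standard library are available. Lean on these libraries where they do the work, as an engineer would, in place of code of your own. Each camera call takes 0.05 s, during which the arm holds its last target. There are 200 camera calls.

## Working session

There is one attempt and no reset: what is moved stays moved. The work goes in short steps, Python scripts to look and compute and a tool call to move; the robot and the scene stay as the last step left them, time stands still between calls to the robot, and variables do not carry over. Pictures are saved under pics/ and viewed, at most 10 in all, crops included, and the job is handed in when it is done.

Besides the shell and the picture viewer there is one more tool, called by a JSON object that holds its "name" and its "arguments", one argument or row to a line. apply_moves: Moves the arm, as the interface text tells. Its arguments: {"type":"object","properties":{"plan":{"type":"array","items":{"type":"number"}}},"required":["plan"]}

```bash
ls; mkdir -p pics
python3 - <<'E'
from station import env,camera,camera_params
import cv2
o=env.get_obs();print(o)
for n in("scene","top"):
    cv2.imwrite(f"pics/{n}0.png",camera(n));p=camera_params(n);print(n,p)
E
```

```text
pics
{'time_s': 0.0, 'joint_positions': array([ 1.06837774e+00,  3.51219915e-01,  1.65243162e+00,  9.89913277e-06,
        1.13910584e+00, -8.45848215e-02]), 'joint_velocities': array([-0.00018917, -0.0009154 ,  0.00107734,  0.00184448,  0.00031015,
        0.00015412]), 'joint_torque': array([-2.75189384e-03, -5.06112456e+01, -2.91414857e+01, -2.01276139e-04,
        4.47736253e-03, -1.11805647e-05]), 'position': array([0.22298464, 0.50240343, 0.2307645 ]), 'ee_rot': array([ 2.07402448e-01,  9.78255532e-01, -5.56155422e-04, -1.72782093e-04]), 'contact_force': array([-0.6389754 , -0.19597092, -0.22957338]), 'wrist_torque': array([-0.0298589 ,  0.04986529,  0.00320819]), 'gripper_force': 0.0, 'gripper_width': 1.000345430135425}
scene {'K': array([[461.82810381,   0.        , 322.0516822 ],
       [  0.        , 461.82810381, 202.3198906 ],
       [  0.        ,   0.        ,   1.        ]]), 'k1': 0.03456490926233883, 'R': array([[ 0.41404764,  0.91024751, -0.0037443 ],
       [ 0.55294822, -0.25478485, -0.79330508],
       [-0.72305797,  0.32639569, -0.6088128 ]]), 't': array([-0.25546448, -0.19788565,  1.62196307])}
top {'K': array([[373.37581031,   0.        , 323.12915952],
       [  0.        , 373.37581031, 200.16637682],
       [  0.        ,   0.        ,   1.        ]]), 'k1': -0.07944189986957392, 'R': array([[ 0.02677892, -0.99956984, -0.01195967],
       [-0.98935762, -0.02478985, -0.14337697],
       [ 0.14301881,  0.01567188, -0.98959588]]), 't': array([0.05876699, 0.54304775, 0.99009688])}
```

View pics/scene0.png

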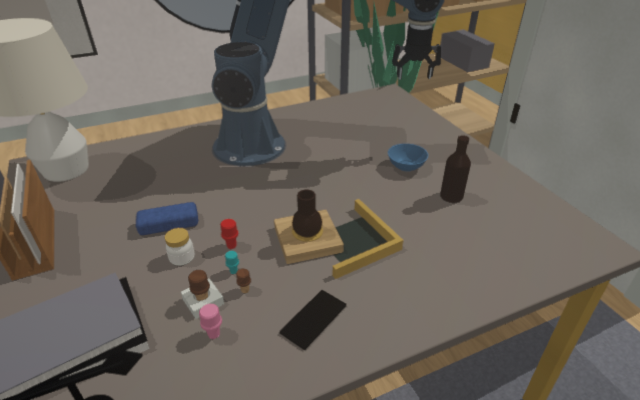

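View pics/top0.png

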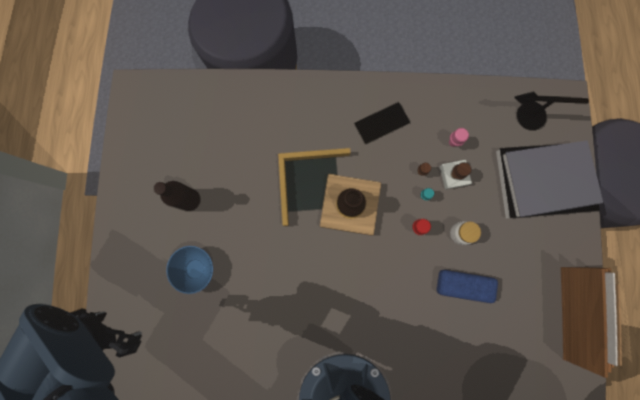

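Top view: corner elbow near (283,157), plinth centred near (350,204), the large brown stopper in its stand at (461,171). I'll enlarge those areas next.

```bash
cat > h.py <<'E'
import numpy as np,cv2
from station import env,camera,camera_params
def ray(p,uv):
    K=p["K"];d=np.array([p["k1"],0,0,0,0])
    n=cv2.undistortPoints(np.array([[uv]],float),K,d)[0,0]
    R=p["R"];c=-R.T@p["t"];return c,R.T@np.array([n[0],n[1],1])
def onz(p,uv,z):
    c,d=ray(p,uv);return (c+d*(z-c[2])/d[2])
def proj(p,X):
    return cv2.projectPoints(np.array(X,float).reshape(-1,3),cv2.Rodrigues(p["R"])[0],p["t"],p["K"],np.array([p["k1"],0,0,0,0]))[0][:,0]
def tri(obs):
    A=np.zeros((3,3));b=np.zeros(3)
    for p,uv in obs:
        c,d=ray(p,uv);d/=np.linalg.norm(d);M=np.eye(3)-np.outer(d,d);A+=M;b+=M@c
    return np.linalg.solve(A,b)
E
python3 - <<'E'
import cv2,numpy as np
im=cv2.imread("pics/top0.png");s=cv2.imread("pics/scene0.png")
a=cv2.resize(im[135:255,270:400],None,fx=4.6,fy=4.6,interpolation=cv2.INTER_CUBIC)
cv2.imwrite("pics/a.png",cv2.convertScaleAbs(a,alpha=1.8))
b=cv2.resize(im[120:200,410:490],None,fx=5,fy=5,interpolation=cv2.INTER_CUBIC)
c=cv2.resize(s[260:340,160:240],None,fx=5,fy=5,interpolation=cv2.INTER_CUBIC)
cv2.imwrite("pics/b.png",cv2.convertScaleAbs(np.hstack([b,c]),alpha=1.8))
E
```

```text
(no output)
```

View pics/a.png

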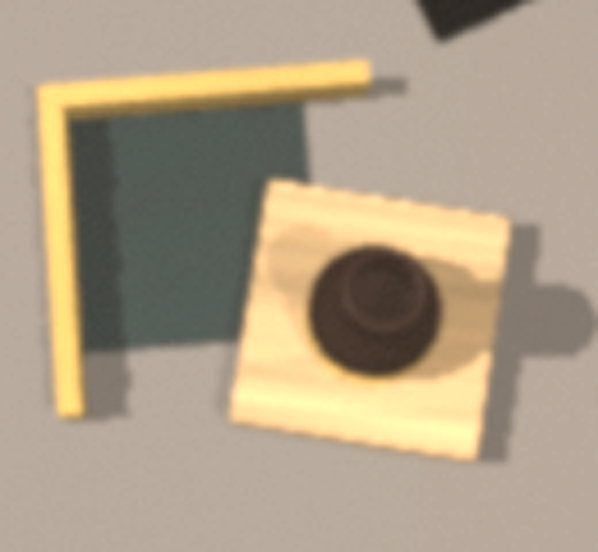

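View pics/b.png

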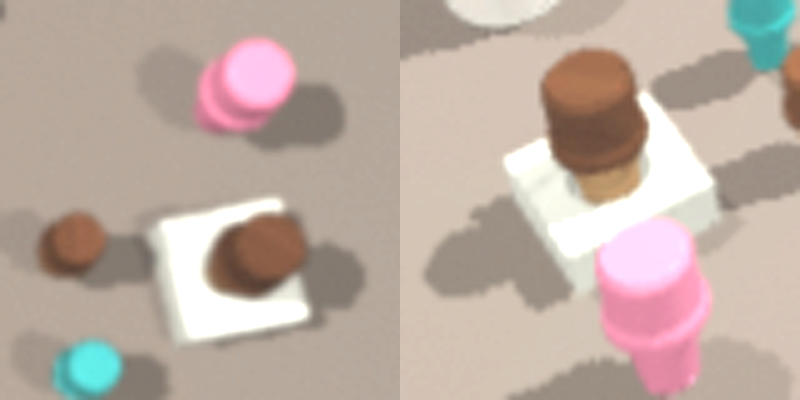

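Crop a shows the rails' tops (outer elbow (38,87), inner elbow (65,110)), plinth top corners (270,180), (510,218), (477,460), (230,420), and mouth (384,296). In crop b the stopper knob's top is at (270,247) in the top view and (190,80) in the scene view, with the decoys well clear of it.

Run:
```python
from h import *
T=camera_params("top");S=camera_params("scene");np.set_printoptions(precision=4,suppress=True)
A=lambda x,y:((x+.5)/4.6-.5+270,(y+.5)/4.6-.5+135)
B=lambda x,y:((x+.5)/5-.5+410,(y+.5)/5-.5+120)
C=lambda x,y:((x+.5)/5-.5+160,(y+.5)/5-.5+260)
pl=[onz(T,A(*q),.03) for q in[(270,180),(510,218),(477,460),(230,420)]]
c=np.mean(pl,0);print("plinth",c,[np.linalg.norm(pl[i]-pl[i-1]) for i in range(4)])
# TL=+x+y TR=+x-y BR=-x-y BL=-x+y
ex=(pl[0]+pl[1]-pl[2]-pl[3]);ey=pl[0]+pl[3]-pl[1]-pl[2]
print("yaw",np.arctan2(ex[1],ex[0]),np.arctan2(-ey[0],ey[1]))
oe,r1,r2=[onz(T,A(*q),.034) for q in[(38,87),(370,61),(58,417)]]
d1=oe-r1;d2=oe-r2
print("rails",oe,np.linalg.norm(d1),np.linalg.norm(d2),"yaw",np.arctan2(-d1[0],d1[1]),np.arctan2(d2[1],d2[0]), "inner",onz(T,A(65,110),.034))
y=(np.arctan2(-d1[0],d1[1])+np.arctan2(d2[1],d2[0]))/2
Rc=np.array([[np.cos(y),-np.sin(y)],[np.sin(y),np.cos(y)]])
ic=oe[:2]+Rc@[-.014,-.014];print("inner calc",ic,"home",ic+Rc@[-.075,-.075])
print("mouth",onz(T,A(384,296),.15))
print("stopper",onz(T,B(270,245),.088),onz(S,C(190,80),.088),tri([(T,B(270,245)),(S,C(190,80))]))
```

```text
plinth [ 0.5344 -0.0032  0.03  ] [np.float64(0.1487831056084823), np.float64(0.14817485264673455), np.float64(0.14882546355365128), np.float64(0.1495529885181776)]
yaw -0.13239970636656098 -0.13534748245209086
rails [0.6725 0.2048 0.034 ] 0.20516336321527429 0.20403446949380163 yaw 0.10360671646704324 0.10368287536920351 inner [0.6583 0.1874 0.034 ]
inner calc [0.66   0.1894] home [0.5932 0.107 ]
mouth [ 0.5302 -0.0025  0.15  ]
stopper [ 0.6292 -0.3019  0.088 ] [ 0.6327 -0.3052  0.088 ] [ 0.6298 -0.3041  0.0846]
```

```bash
cat >> h.py <<'E'
from scipy.spatial.transform import Rotation as Ro
def go(X,yaw=None):
    o=env.get_obs();R=Ro.from_quat(o["ee_rot"]).as_matrix()
    h=np.arctan2(R[1,1],R[0,1]);s=R.T@(np.array(X)-o["position"])
    print("t",round(o["time_s"],2),"pos",o["position"].round(4),"heading",round(h,4),"w",round(o["gripper_width"],3),"shift",s.round(4),"turn",None if yaw is None else round(h-yaw,4))
E
python3 -c "
from h import *
go([.532,-.003,.231],1.437)"
```

```text
t 0.1 pos [0.223  0.5024 0.2308] heading 1.153 w 1.0 shift [-4.875e-01 -3.366e-01  1.000e-04] turn -0.284
```

{"name": "apply_moves", "arguments": {
  "plan": [0.085,-0.048,-0.033,0,-0.03,0.085,-0.096,-0.066,0,-0.06,0.085,-0.144,-0.099,0,-0.09,0.085,-0.192,-0.132,0,-0.12,0.085,-0.24,-0.165,0,-0.15]
}}

```text
time_s: 0.72
position: [0.3761, 0.2528, 0.2312]
ee_rot: [0.133, 0.991, -0.0, -0.0]
contact_force: [0.9, -0.0, -0.1]
gripper_width: 0.993
gripper_force: 0.0
```

```bash
python3 -c "
from h import *
go([.532,-.003,.231],1.437)"
```

```text
t 0.72 pos [0.3761 0.2528 0.2312] heading 1.3042 w 0.993 shift [-2.178e-01 -2.057e-01  2.000e-04] turn -0.1328
```

{"name": "apply_moves", "arguments": {
  "plan": [0.085,-0.044,-0.041,0,-0.03,0.085,-0.088,-0.082,0,-0.06,0.085,-0.132,-0.124,0,-0.09,0.085,-0.176,-0.166,0,-0.12,0.085,-0.218,-0.206,0,-0.133]
}}

```text
time_s: 1.35
position: [0.5319, -0.0038, 0.2311]
ee_rot: [0.067, 0.998, 0.0, -0.0]
contact_force: [0.5, -0.5, 0.1]
gripper_width: 0.992
gripper_force: 0.0
```

Run:
```python
from h import *
im=camera("wrist");p=camera_params("wrist");cv2.imwrite("pics/w1.png",im)
go([.532,-.003,.106],1.437)
print("mouth pred",proj(p,[[.532,-.003,.15],[.532,-.003,.03]]).round(1))
```

```text
t 1.4 pos [ 0.5346 -0.0086  0.2311] heading 1.4346 w 0.996 shift [0.0036 0.0054 0.1251] turn -0.0024
mouth pred [[328.  199.7]
 [325.6 166.5]]
```

View pics/w1.png

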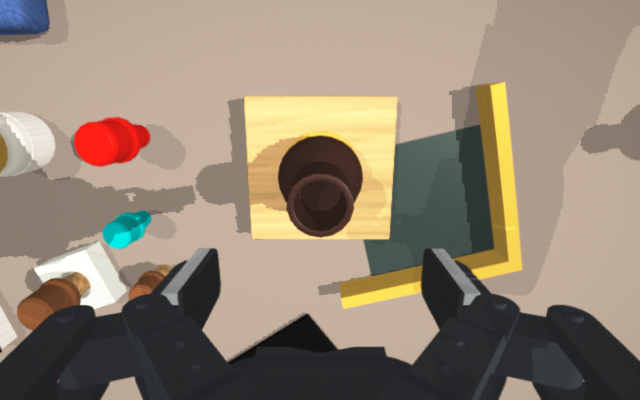

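The mouth is at (321,205). Allowing for the arm still settling, that matches the predicted (328,200). I'll lower to just above the rim and re-read.

{"name": "apply_moves", "arguments": {
  "plan": [0.085,0,0,0.02,0,0.085,0,0,0.04,0,0.085,0,0,0.055,0,0.085,0,0,0.06,0,0.085,0,0,0.06,0]
}}

```text
time_s: 2.02
position: [0.5313, -0.0017, 0.1714]
ee_rot: [0.067, 0.998, 0.0, -0.0]
contact_force: [0.2, 1.4, 0.1]
gripper_width: 1.0
gripper_force: 0.0
```

Run:
```python
from h import *
go([.532,-.003,.106],1.437)
im=camera("wrist");p=camera_params("wrist")
cv2.imwrite("pics/w2.png",im)
go([.532,-.003,.106],1.437)
print("pred",proj(p,[[.532,-.003,.15],[.532,-.0265,.15],[.532,.0205,.15],[.532-.0235,-.003,.15],[.5555,-.003,.15]]).round(1))
```

```text
t 2.02 pos [ 0.5313 -0.0017  0.1714] heading 1.4362 w 1.0 shift [-0.0008 -0.0012  0.0654] turn -0.0008
t 2.08 pos [ 0.5315 -0.0018  0.1717] heading 1.4361 w 0.998 shift [-0.0006 -0.0011  0.0657] turn -0.0009
pred [[317.8 239.6]
 [272.6 245.3]
 [363.4 233.9]
 [311.3 195.9]
 [323.8 280.2]]
```

View pics/w2.png

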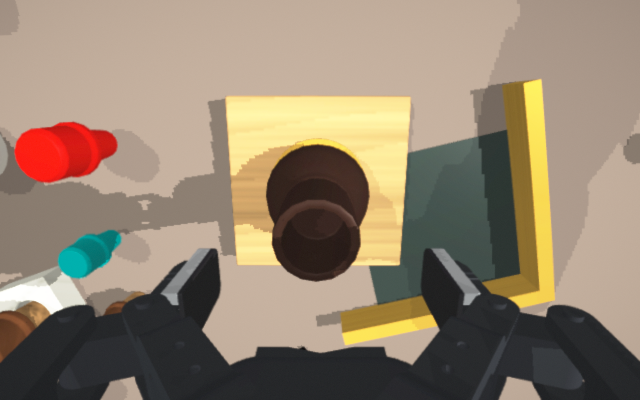

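The rim is centred at (316.5,240) against a predicted (318,240), so the estimate is good to about 1 mm. Now I'll descend and close.

{"name": "apply_moves", "arguments": {
  "plan": [0.085,0,-0.001,0.025,0,0.085,0,-0.001,0.05,0,0.085,0,-0.001,0.061,0,0.085,0,-0.001,0.061,0,0.03,0,-0.001,0.061,0]
}}

```text
time_s: 2.7
position: [0.5317, -0.0029, 0.1113]
ee_rot: [0.067, 0.998, -0.0, 0.001]
contact_force: [-0.2, -0.6, -0.6]
gripper_width: 0.816
gripper_force: 0.0
```

{"name": "apply_moves", "arguments": {
  "plan": [0.03,0,0,0,0,0.03,0,0,0,0,0.03,0,0,0,0,0.03,0,0,0,0,0.03,0,0,0,0]
}}

```text
time_s: 3.32
position: [0.5316, -0.0034, 0.1113]
ee_rot: [0.067, 0.998, -0.0, 0.001]
contact_force: [-2.0, -4.3, 6.6]
gripper_width: 0.55
gripper_force: 60.7
```

```bash
python3 -c "
from h import *
go([.532+.061,-.003+.110,.110],1.437+.237);print(env.get_obs()['contact_force'])"
```

```text
t 3.33 pos [ 0.5316 -0.0034  0.1113] heading 1.436 w 0.55 shift [-0.0461  0.1176  0.0013] turn -0.238
[-1.99252186 -4.26418478  6.57759261]
```

{"name": "apply_moves", "arguments": {
  "plan": [0.03,-0.004,0.012,0,-0.05,0.03,-0.014,0.04,0,-0.12,0.03,-0.026,0.072,0,-0.19,0.03,-0.034,0.095,0,-0.23,0.03,-0.037,0.103,0,-0.237]
}}

```text
time_s: 3.95
position: [0.5823, 0.0942, 0.1115]
ee_rot: [-0.052, 0.999, -0.001, 0.0]
contact_force: [-5.9, -10.0, 12.0]
gripper_width: 0.546
gripper_force: 64.5
```

Run:
```python
from h import *
cv2.imwrite("pics/w3.png",cv2.resize(camera("top")[135:255,250:380],None,fx=4.6,fy=4.6,interpolation=cv2.INTER_CUBIC))
cv2.imwrite("pics/w4.png",camera("wrist"))
go([.593,.107,.111],1.437+.237);print(env.get_obs()['contact_force'])
```

```text
t 4.05 pos [0.5826 0.0945 0.1113] heading 1.6737 w 0.545 shift [-0.0116  0.0114  0.0003] turn -0.0003
[ 2.12589993 -1.23694417  3.51203635]
```

View pics/w4.png

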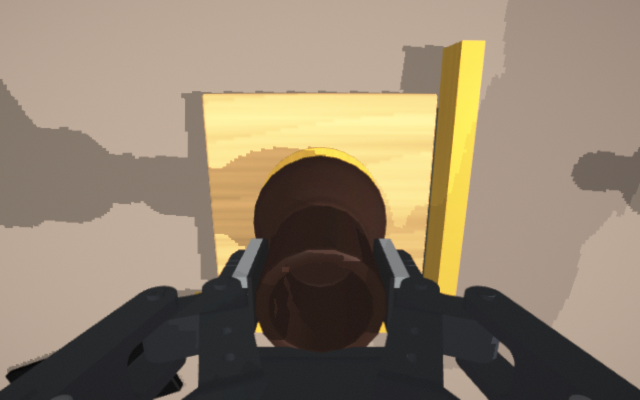

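The plinth is parallel to the +y rail with a small gap (right edge x≈437, rail face ≈440–445). I'll push slowly until the force shows contact, +y first.

{"name": "apply_moves", "arguments": {
  "plan": [0.03,0,0.003,0,0,0.03,0,0.006,0,0,0.03,0,0.009,0,0,0.03,0,0.011,0,0,0.03,0,0.012,0,0]
}}

```text
time_s: 4.68
position: [0.5814, 0.1048, 0.1116]
ee_rot: [-0.051, 0.999, -0.001, 0.001]
contact_force: [1.6, -10.7, 8.1]
gripper_width: 0.545
gripper_force: 64.4
```

{"name": "apply_moves", "arguments": {
  "plan": [0.03,-0.003,0,0,0,0.03,-0.006,0,0,0,0.03,-0.009,0,0,0,0.03,-0.011,0,0,0,0.03,-0.012,0,0,0]
}}

```text
time_s: 5.3
position: [0.5899, 0.1047, 0.1133]
ee_rot: [-0.051, 0.999, -0.002, -0.003]
contact_force: [-30.8, -19.8, 45.4]
gripper_width: 0.545
gripper_force: 67.8
```

Run:
```python
from h import *
go([.593,.107,.111],1.437+.237);o=env.get_obs();print(o['contact_force'],o['wrist_torque'])
cv2.imwrite("pics/t5.png",cv2.resize(camera("top")[135:255,250:380],None,fx=4.6,fy=4.6,interpolation=cv2.INTER_CUBIC))
```

```text
t 5.3 pos [0.5899 0.1047 0.1133] heading 1.6725 w 0.545 shift [-0.0033  0.002   0.0022] turn -0.0015
[-30.83449451 -19.78629701  45.40074959] [-3.13099119  5.17735956 -0.14936088]
```

Both rails are in contact (about 31 N and 20 N). I'll ease the load slightly, release and rise.

{"name": "apply_moves", "arguments": {
  "plan": [0.03,0.001,-0.0005,0,0,0.03,0.002,-0.001,0,0,0.03,0.002,-0.001,0,0,0.085,0.002,-0.001,0,0,0.085,0.002,-0.001,0,0]
}}

```text
time_s: 5.98
position: [0.5905, 0.1062, 0.1103]
ee_rot: [-0.051, 0.999, 0.0, 0.0]
contact_force: [0.6, 0.4, -0.2]
gripper_width: 0.94
gripper_force: 0.0
```

{"name": "apply_moves", "arguments": {
  "plan": [0.085,0.001,0,0,0,0.085,0.001,0,0,0,0.085,0.001,0,0,0,0.085,0.001,0,-0.02,0,0.085,0.001,0,-0.06,0]
}}

```text
time_s: 6.6
position: [0.5886, 0.106, 0.1696]
ee_rot: [-0.051, 0.999, -0.0, -0.002]
contact_force: [0.7, -0.5, -0.0]
gripper_width: 0.992
gripper_force: 0.0
```

{"name": "apply_moves", "arguments": {
  "plan": [0.085,0,-0.01,-0.04,0.02,0.085,0,-0.05,-0.08,0.04,0.085,0,-0.11,-0.08,0.06,0.085,0,-0.17,-0.08,0.08,0.085,0,-0.23,-0.08,0.1]
}}

```text
time_s: 7.22
position: [0.6129, -0.1245, 0.2504]
ee_rot: [-0.001, 1.0, -0.0, 0.0]
contact_force: [0.6, 0.5, 0.5]
gripper_width: 0.993
gripper_force: 0.0
```

Run:
```python
from h import *
im=camera("top");cv2.imwrite("pics/top6.png",im)
a=cv2.resize(im[135:255,250:380],None,fx=4.6,fy=4.6,interpolation=cv2.INTER_CUBIC)
cv2.imwrite("pics/t6.png",cv2.convertScaleAbs(a,alpha=1.8))
go([.630,-.304,.25],1.57);print(env.get_obs()['contact_force'])
```

```text
t 7.28 pos [ 0.6131 -0.131   0.2502] heading 1.5679 w 0.994 shift [-0.0175 -0.1729  0.0006] turn -0.0021
[-2.13061915 -5.25941665  0.12044312]
```

View pics/t6.png

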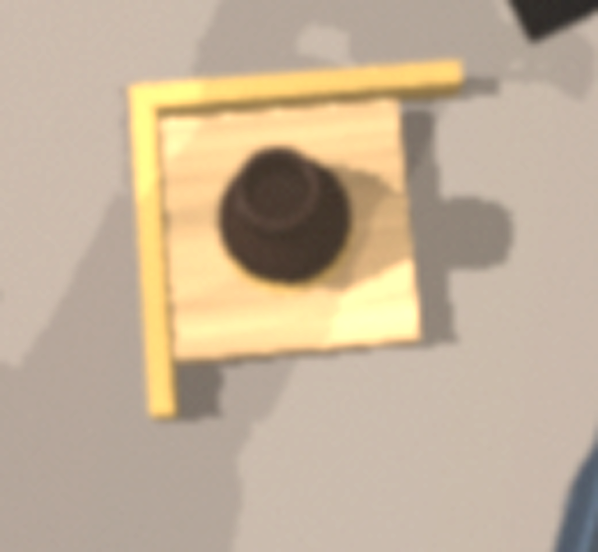

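The plinth appears flush and parallel with both rails: corners (158,118), (400,98), (420,340), (175,360). Checking it numerically while I move over to the stopper.

Run:
```python
from h import *
T=camera_params("top")
A=lambda x,y:((x+.5)/4.6-.5+250,(y+.5)/4.6-.5+135)
pl=np.array([onz(T,A(*q),.03) for q in[(158,118),(400,98),(420,340),(175,360)]])[:,:2]
oe,r1,r2=[onz(T,A(*q),.034)[:2] for q in[(129,87),(462,61),(149,417)]]
d1=oe-r1;d2=oe-r2;y=(np.arctan2(-d1[0],d1[1])+np.arctan2(d2[1],d2[0]))/2
Rc=Ro.from_euler('z',y).as_matrix()[:2,:2];ic=oe+Rc@[-.014,-.014]
print(y,ic,((pl-ic)@Rc).round(4))
# size-independent: -y-side and -x-side edges
print("mouth",onz(T,A(278,188),.15))
```

```text
0.1035646970514954 [0.65998527 0.18999878] [[-0.006  -0.0023]
 [-0.0054 -0.152 ]
 [-0.156  -0.1516]
 [-0.1565 -0.0034]]
mouth [0.58650859 0.10523397 0.15      ]
```

{"name": "apply_moves", "arguments": {
  "plan": [0.085,-0.003,-0.03,0,0,0.085,-0.007,-0.07,0,0,0.085,-0.012,-0.12,0,0,0.085,-0.016,-0.16,0,0,0.085,-0.017,-0.173,0,0]
}}

```text
time_s: 7.9
position: [0.63, -0.2975, 0.2497]
ee_rot: [-0.0, 1.0, 0.0, -0.0]
contact_force: [-0.1, 1.3, 0.2]
gripper_width: 0.992
gripper_force: 0.0
```

{"name": "apply_moves", "arguments": {
  "plan": [0.085,0,0,0.02,0,0.085,0,0,0.05,0,0.085,0,0,0.08,0,0.085,0,0,0.08,0,0.085,0,0,0.08,0]
}}

```text
time_s: 8.52
position: [0.6309, -0.2954, 0.1718]
ee_rot: [-0.001, 1.0, -0.0, 0.001]
contact_force: [-0.5, 0.9, 0.8]
gripper_width: 0.996
gripper_force: 0.0
```

Run:
```python
from h import *
go([.630,-.304,.056],1.57)
im=camera("wrist");p=camera_params("wrist")
cv2.imwrite("pics/w7.png",im)
go([.630,-.304,.056],1.57)
print("pred",proj(p,[[.630,-.304,.088],[.630,-.304,.026]]).round(1))
```

```text
t 8.53 pos [ 0.6309 -0.2954  0.1718] heading 1.5735 w 0.996 shift [ 0.0011 -0.0085  0.1158] turn 0.0035
t 8.57 pos [ 0.631  -0.2956  0.1721] heading 1.5734 w 0.997 shift [ 0.0013 -0.0083  0.1161] turn 0.0034
pred [[307.9 201.6]
 [310.5 181. ]]
```

View pics/w7.png

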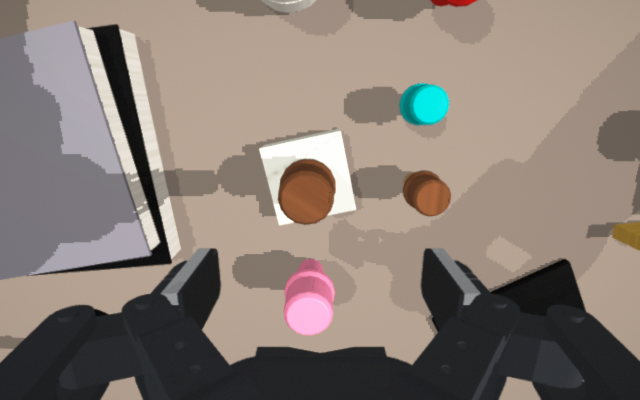

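The view shows the stopper knob's top at (306,192), centred on the stand, with the pink decoy at (310,310) and the small brown one at (428,193). The plinth still seems about 5 mm off the +x rail, so before grasping I'll check with a colour profile and then push it low with closed fingertips.

```bash
cat >> h.py <<'E'
def prof(im,ic=np.array([.660,.190]),y=.1036,p=None):
    p=p or camera_params("top");Rc=Ro.from_euler('z',y).as_matrix()[:2,:2]
    im=im.astype(np.float32);g=np.arange(-.02,.018,.002)
    for ax in(0,1):
        rows=[]
        for s in np.linspace(-.13,-.03,11):
            q=np.stack([g,0*g+s],1) if ax==0 else np.stack([0*g+s,g],1)
            X=np.c_[q@Rc.T+ic,0*g+.032];uv=proj(p,X).astype(np.float32)
            rows.append(cv2.remap(im,uv[:,:1],uv[:,1:],cv2.INTER_LINEAR)[:,0])
        m=np.median(rows,0);print("axis",ax)
        print(" mm ",(g*1000).astype(int));print(" R  ",m[:,2].astype(int));print(" B  ",m[:,0].astype(int))
E
python3 - <<'E'
from h import *
np.set_printoptions(linewidth=150)
prof(cv2.imread("pics/top6.png"))
Rc=Ro.from_euler('z',.1036).as_matrix()[:2,:2];ic=np.array([.66,.19])
for q in[(-.215,-.08),(-.08,-.215)]:
    P=ic+Rc@q;print(P)
go([*(ic+Rc@[-.215,-.08]),.25],1.674)
E
```

```text
axis 0
 mm  [-20 -18 -16 -14 -12 -10  -8  -6  -4  -2   0   1   3   5   7   9  11  13  15]
 R   [154 151 149 147 147 141 128 109  96  95 106 126 141 149 151 151 147 139 126]
 B   [90 88 86 86 85 82 73 61 49 46 50 58 64 68 69 70 71 74 79]
axis 1
 mm  [-20 -18 -16 -14 -12 -10  -8  -6  -4  -2   0   1   3   5   7   9  11  13  15]
 R   [147 147 147 147 148 148 146 141 133 126 131 142 152 154 154 151 143 129 114]
 B   [86 85 86 86 86 86 85 82 75 67 65 66 69 70 70 71 74 78 82]
[0.45442594 0.08819476]
[ 0.60266311 -0.03212042]
t 8.57 pos [ 0.631  -0.2956  0.1721] heading 1.5734 w 0.997 shift [ 0.1755  0.3841 -0.0787] turn -0.1006
```

Profile confirms a ~5 mm gap at the +x rail and ≤2–3 mm at the +y rail. I'll push the plinth low, at its -x face.

{"name": "apply_moves", "arguments": {
  "plan": [0,0.01,0.022,-0.03,-0.01,0,0.03,0.066,-0.03,-0.02,0,0.054,0.118,-0.03,-0.04,0,0.078,0.17,-0.03,-0.06,0,0.102,0.222,-0.03,-0.08]
}}

```text
time_s: 9.2
position: [0.5275, -0.0724, 0.2019]
ee_rot: [-0.041, 0.999, -0.0, 0.001]
contact_force: [0.9, 0.4, -0.2]
gripper_width: -0.001
gripper_force: 0.0
```

{"name": "apply_moves", "arguments": {
  "plan": [0,0.02,0.044,0,-0.02,0,0.042,0.092,0,-0.02,0,0.062,0.134,0,-0.02,0,0.069,0.154,0.02,-0.02,0,0.069,0.154,0.06,-0.02]
}}

```text
time_s: 9.82
position: [0.4477, 0.0754, 0.1421]
ee_rot: [-0.052, 0.999, 0.0, 0.003]
contact_force: [0.7, -0.0, -0.6]
gripper_width: -0.003
gripper_force: 0.0
```

Run:
```python
from h import *
go([.4544,.088,.016],1.674)
```

```text
t 9.82 pos [0.4477 0.0754 0.1421] heading 1.6751 w -0.003 shift [-0.0072  0.0118  0.1262] turn 0.0011
```

{"name": "apply_moves", "arguments": {
  "plan": [0,-0.007,0.012,0.03,0,0,-0.007,0.012,0.07,0,0,-0.007,0.012,0.11,0,0,-0.007,0.012,0.126,0,0,-0.007,0.012,0.126,0]
}}

```text
time_s: 10.45
position: [0.4525, 0.0867, 0.0146]
ee_rot: [-0.051, 0.999, 0.0, -0.0]
contact_force: [-0.0, -0.9, -0.1]
gripper_width: -0.001
gripper_force: 0.0
```

```bash
cat >> h.py <<'E'
def cpos():
    o=env.get_obs();Rc=Ro.from_euler('z',.1036).as_matrix()[:2,:2]
    print("corner-frame tcp",((o["position"][:2]-[.66,.19])@Rc).round(4),"z",o["position"][2].round(4),"F",o["contact_force"].round(1),"t",round(o["time_s"],2))
E
python3 - <<'E'
from h import *
go([.4544,.088,.016],1.674);cpos()
E
```

```text
t 10.45 pos [0.4525 0.0867 0.0146] heading 1.673 w -0.001 shift [-0.002   0.0011 -0.0014] turn -0.001
corner-frame tcp [-0.2171 -0.0813] z 0.0146 F [-0.  -0.9 -0.1] t 10.45
```

{"name": "apply_moves", "arguments": {
  "plan": [0,-0.015,0,0,0,0,-0.03,0,0,0,0,-0.042,0,0,0,0,-0.046,0,0,0,0,-0.047,0,0,0]
}}

```text
time_s: 11.08
position: [0.4989, 0.0914, 0.0146]
ee_rot: [-0.051, 0.999, -0.0, 0.0]
contact_force: [0.0, -0.2, -0.3]
gripper_width: -0.001
gripper_force: 0.0
```

{"name": "apply_moves", "arguments": {
  "plan": [0,-0.001,0,0,0,0,-0.002,0,0,0,0,-0.003,0,0,0,0,-0.004,0,0,0,0,-0.005,0,0,0]
}}

```text
time_s: 11.7
position: [0.5018, 0.0918, 0.014]
ee_rot: [-0.051, 0.999, -0.0, -0.002]
contact_force: [-10.2, -1.0, 7.2]
gripper_width: 0.002
gripper_force: 5.0
```

```bash
python3 -c "
from h import *
cpos()"
```

```text
corner-frame tcp [-0.1675 -0.0814] z 0.014 F [-10.2  -1.    7.2] t 11.7
```

{"name": "apply_moves", "arguments": {
  "plan": [0,-0.001,0,0,0,0,-0.002,0,0,0,0,-0.003,0,0,0,0,-0.004,0,0,0,0,-0.004,0,0,0]
}}

```text
time_s: 12.32
position: [0.506, 0.0922, 0.014]
ee_rot: [-0.051, 0.999, -0.0, -0.002]
contact_force: [-8.1, -1.2, 6.1]
gripper_width: 0.002
gripper_force: 4.3
```

```bash
python3 -c "
from h import *
cpos()"
```

```text
corner-frame tcp [-0.1632 -0.0814] z 0.014 F [-8.1 -1.2  6.1] t 12.32
```

Sliding with about 8 N of friction; continuing until the force climbs.

{"name": "apply_moves", "arguments": {
  "plan": [0,-0.001,0,0,0,0,-0.002,0,0,0,0,-0.003,0,0,0,0,-0.003,0,0,0,0,-0.003,0,0,0]
}}

```text
time_s: 12.95
position: [0.5074, 0.0924, 0.0138]
ee_rot: [-0.051, 0.999, -0.0, -0.004]
contact_force: [-15.2, -1.5, 12.5]
gripper_width: 0.001
gripper_force: 7.9
```

```bash
python3 -c "
from h import *
cpos()"
```

```text
corner-frame tcp [-0.1619 -0.0813] z 0.0138 F [-15.2  -1.5  12.5] t 12.95
```

Contact with the +x rail. Now the same from the -y side.

{"name": "apply_moves", "arguments": {
  "plan": [0,0.01,0,0,0,0,0.03,0,0,0,0,0.045,-0.02,0,0,0,0.045,-0.07,0,0,0,0.045,-0.12,0,0]
}}

```text
time_s: 13.58
position: [0.4785, -0.0325, 0.0145]
ee_rot: [-0.052, 0.999, -0.0, 0.001]
contact_force: [0.4, 0.6, 0.0]
gripper_width: -0.004
gripper_force: 0.0
```

{"name": "apply_moves", "arguments": {
  "plan": [0,0,-0.015,0,0,0,-0.02,-0.018,0,0,0,-0.07,-0.018,0,0,0,-0.115,-0.018,0,0,0,-0.128,-0.018,0,0]
}}

```text
time_s: 14.2
position: [0.6093, -0.0353, 0.0142]
ee_rot: [-0.052, 0.999, -0.0, 0.001]
contact_force: [-0.5, 0.9, -0.5]
gripper_width: 0.001
gripper_force: 0.0
```

```bash
python3 -c "
from h import *
cpos()"
```

```text
corner-frame tcp [-0.0737 -0.2188] z 0.0142 F [-0.5  0.9 -0.5] t 14.2
```

{"name": "apply_moves", "arguments": {
  "plan": [0,0,0.015,0,0,0,0,0.03,0,0,0,0,0.042,0,0,0,0,0.047,0,0,0,0,0.048,0,0]
}}

```text
time_s: 14.82
position: [0.6024, 0.0119, 0.0144]
ee_rot: [-0.051, 0.999, -0.0, 0.0]
contact_force: [0.3, 0.5, 0.8]
gripper_width: -0.004
gripper_force: 0.0
```

{"name": "apply_moves", "arguments": {
  "plan": [0,0,0.001,0,0,0,0,0.002,0,0,0,0,0.003,0,0,0,0,0.004,0,0,0,0,0.005,0,0]
}}

```text
time_s: 15.45
position: [0.6021, 0.0166, 0.0143]
ee_rot: [-0.051, 0.999, -0.0, -0.0]
contact_force: [-0.8, -0.8, -0.5]
gripper_width: -0.001
gripper_force: 0.8
```

```bash
python3 -c "
from h import *
cpos()"
```

```text
corner-frame tcp [-0.0756 -0.1665] z 0.0143 F [-0.8 -0.8 -0.5] t 15.45
```

{"name": "apply_moves", "arguments": {
  "plan": [0,0,0.001,0,0,0,0,0.002,0,0,0,0,0.003,0,0,0,0,0.003,0,0,0,0,0.003,0,0]
}}

```text
time_s: 16.08
position: [0.6014, 0.0173, 0.0143]
ee_rot: [-0.051, 0.999, -0.001, -0.001]
contact_force: [-3.5, -18.4, 1.8]
gripper_width: 0.002
gripper_force: 8.3
```

```bash
python3 -c "
from h import *
cpos()"
```

```text
corner-frame tcp [-0.0761 -0.1657] z 0.0143 F [ -3.5 -18.4   1.8] t 16.07
```

Both rails contacted. Retreat, verify, and refine the stopper position by segmentation.

{"name": "apply_moves", "arguments": {
  "plan": [0,0,-0.01,0,0,0,0,-0.04,0,0,0,0,-0.07,-0.04,0,0,0,-0.11,-0.085,0,0.085,0,-0.15,-0.13,0]
}}

```text
time_s: 16.7
position: [0.617, -0.1309, 0.1458]
ee_rot: [-0.051, 0.999, 0.0, 0.0]
contact_force: [0.7, -0.5, 0.5]
gripper_width: 0.202
gripper_force: 0.0
```

Run:
```python
from h import *
np.set_printoptions(linewidth=150,suppress=True)
im=camera("top");cv2.imwrite("pics/top8.png",im);prof(im)
go([.63,-.304,.172],1.57);cpos()
w=cv2.imread("pics/w7.png").astype(int)
m=((w[...,2]>75)&(w[...,2]>1.6*w[...,0])&(w[...,1]<.62*w[...,2])).astype(np.uint8)
m[:,:250]=0;m[:,360:]=0;m[250:]=0
n,l,s,c=cv2.connectedComponentsWithStats(m);k=1+np.argmax(s[1:,4]);x,y,ww,hh=s[k][:4];print("bbox",x,x+ww,y,y+hh)
# predicted using pose then (0.6310,-0.2956,.172, down): shift current wrist params
o=env.get_obs();p=camera_params("wrist");Rt=Ro.from_quat(o["ee_rot"]).as_matrix()
R7=np.array([[np.sin(-1.5734+np.pi),0,0]])  # placeholder
h=1.5734;Rn=np.array([[-np.sin(h),np.cos(h),0],[np.cos(h),np.sin(h),0],[0,0,-1.]]).T
c_t=Rt.T@(-p["R"].T@p["t"]-o["position"]);Rc=p["R"]@Rt
c7=np.array([.6310,-.2956,.1719])+Rn@c_t;R=Rc@Rn.T;p7=dict(p,R=R,t=-R@c7)
a=np.linspace(0,2*np.pi,200)
for z in(.084,.088):
    q=proj(p7,np.c_[.63+.02*np.cos(a),-.304+.02*np.sin(a),0*a+z]);print(z,q.min(0).round(1),q.max(0).round(1))
```

```text
axis 0
 mm  [-20 -18 -16 -14 -12 -10  -8  -6  -4  -2   0   1   3   5   7   9  11  13  15]
 R   [160 162 161 159 155 152 151 150 146 139 131 138 146 153 155 155 151 143 128]
 B   [93 94 94 92 90 88 88 87 85 77 69 67 68 70 71 71 73 76 81]
axis 1
 mm  [-20 -18 -16 -14 -12 -10  -8  -6  -4  -2   0   1   3   5   7   9  11  13  15]
 R   [154 155 155 156 157 157 156 151 141 134 136 148 155 158 161 162 153 140 122]
 B   [90 91 91 91 92 92 91 88 79 72 68 69 70 72 74 76 79 83 85]
t 16.75 pos [ 0.6199 -0.1359  0.1523] heading 1.6709 w 0.288 shift [ 0.0066 -0.1684 -0.019 ] turn 0.1009
corner-frame tcp [-0.0736 -0.32  ] z 0.1523 F [ 2.1 -4.   5.5] t 16.75
bbox 280 334 161 224
0.084 [279.3 172.1] [336.6 227.2]
0.088 [278.6 173.3] [336.9 229.2]
```

Seams on both sides are now minimal, so it's flush. The knob's measured box refines the stopper to about (0.6285, -0.3045). Going there.

{"name": "apply_moves", "arguments": {
  "plan": [0.085,0.001,-0.03,-0.02,0.02,0.085,0.003,-0.08,-0.03,0.05,0.085,0.006,-0.13,-0.03,0.08,0.085,0.008,-0.16,-0.02,0.1,0.085,0.008,-0.168,-0.02,0.101]
}}

```text
time_s: 17.38
position: [0.6256, -0.2989, 0.1631]
ee_rot: [0.0, 1.0, 0.0, -0.001]
contact_force: [-0.1, 0.9, 0.4]
gripper_width: 0.989
gripper_force: 0.0
```

{"name": "apply_moves", "arguments": {
  "plan": [0.085,0,0,0,0,0.085,0,0,0,0,0.085,0,0,0,0,0.085,0,0,0.02,0,0.085,0,0,0.04,0]
}}

```text
time_s: 18.0
position: [0.626, -0.2972, 0.1225]
ee_rot: [-0.001, 1.0, 0.0, -0.0]
contact_force: [-0.2, 0.2, 0.9]
gripper_width: 0.994
gripper_force: 0.0
```

```bash
python3 -c "
from h import *
go([.6285,-.3045,.058],1.57)"
```

```text
t 18.0 pos [ 0.626  -0.2972  0.1225] heading 1.5723 w 0.994 shift [-0.0026 -0.0073  0.0645] turn 0.0023
```

{"name": "apply_moves", "arguments": {
  "plan": [0.085,-0.002,-0.004,0,0,0.085,-0.0025,-0.007,0,0,0.085,-0.0025,-0.007,0,0,0.085,-0.0025,-0.007,0,0,0.085,-0.0025,-0.007,0,0]
}}

```text
time_s: 18.62
position: [0.6289, -0.3046, 0.1246]
ee_rot: [-0.001, 1.0, -0.0, 0.0]
contact_force: [-0.3, 0.2, -0.4]
gripper_width: 0.994
gripper_force: 0.0
```

Run:
```python
from h import *
p=camera_params("wrist");w=camera("wrist").astype(int);cv2.imwrite("pics/w9.png",w.astype(np.uint8))
go([.6285,-.3045,.058],1.57)
m=((w[...,2]>75)&(w[...,2]>1.6*w[...,0])&(w[...,1]<.62*w[...,2])).astype(np.uint8)
n,l,s,c=cv2.connectedComponentsWithStats(m)
for k in np.argsort(-s[1:,4])[:3]+1: x,y,ww,hh,a=s[k];print("bbox",x,x+ww,y,y+hh,a)
a=np.linspace(0,2*np.pi,200)
for r,z in((.02,.084),(.0185,.088)):
    q=proj(p,np.c_[.6285+r*np.cos(a),-.3045+r*np.sin(a),0*a+z]);print(z,q.min(0).round(1),q.max(0).round(1))
```

```text
t 18.68 pos [ 0.6288 -0.3046  0.1245] heading 1.5721 w 0.994 shift [0.0003 0.0001 0.0665] turn 0.0021
bbox 285 351 176 255 2739
bbox 438 490 189 241 1400
bbox 432 453 190 220 160
0.084 [284.8 190.7] [355.6 257.3]
0.088 [286.8 195.3] [353.6 258. ]
```

Within about 1–1.5 mm. Shifting 1 mm, then descending and closing.

{"name": "apply_moves", "arguments": {
  "plan": [0.085,0.001,-0.0005,0.02,0,0.085,0.001,-0.0005,0.045,0,0.085,0.001,-0.0005,0.062,0,0.085,0.001,-0.0005,0.066,0,0.085,0.001,-0.0005,0.066,0]
}}

```text
time_s: 19.3
position: [0.6279, -0.3052, 0.0583]
ee_rot: [-0.001, 1.0, -0.0, 0.0]
contact_force: [0.7, -0.0, 0.1]
gripper_width: 0.993
gripper_force: 0.0
```

{"name": "apply_moves", "arguments": {
  "plan": [0.025,0,0,0,0,0.025,0,0,0,0,0.025,0,0,0,0,0.025,0,0,0,0,0.025,0,0,0,0]
}}

```text
time_s: 19.92
position: [0.6282, -0.3054, 0.0591]
ee_rot: [-0.001, 1.0, -0.0, 0.001]
contact_force: [-0.5, 0.5, 5.8]
gripper_width: 0.45
gripper_force: 60.6
```

```bash
python3 -c "
from h import *
go([.6285,-.3045,.058],1.57);cpos()"
```

```text
t 19.93 pos [ 0.6282 -0.3054  0.0591] heading 1.572 w 0.45 shift [-0.0003  0.0009  0.0011] turn 0.002
corner-frame tcp [-0.0829 -0.4894] z 0.0591 F [-0.5  0.5  5.8] t 19.93
```

Grip is good (about 39 mm). Lift straight up, then traverse.

{"name": "apply_moves", "arguments": {
  "plan": [0.025,0,0,-0.01,0,0.025,0,0,-0.04,0,0.025,0,0,-0.09,0,0.025,0,0,-0.14,0,0.025,0,0,-0.19,0]
}}

```text
time_s: 20.55
position: [0.6274, -0.305, 0.2503]
ee_rot: [-0.001, 1.0, 0.0, -0.0]
contact_force: [-0.3, -0.5, 0.2]
gripper_width: 0.446
gripper_force: 60.3
```

```bash
python3 -c "
from h import *
go([.5923,.1066,.25],1.57);cpos()"
```

```text
t 20.55 pos [ 0.6274 -0.305   0.2503] heading 1.572 w 0.446 shift [3.460e-02 4.116e-01 3.000e-04] turn 0.002
corner-frame tcp [-0.0836 -0.4889] z 0.2503 F [-0.3 -0.5  0.2] t 20.55
```

{"name": "apply_moves", "arguments": {
  "plan": [0.025,0.003,0.03,0,0,0.025,0.007,0.08,0,0,0.025,0.011,0.13,0,0,0.025,0.015,0.18,0,0,0.025,0.019,0.23,0,0]
}}

```text
time_s: 21.18
position: [0.608, -0.0735, 0.2487]
ee_rot: [-0.001, 1.0, 0.0, 0.0]
contact_force: [-0.3, -0.5, -1.1]
gripper_width: 0.449
gripper_force: 60.3
```

{"name": "apply_moves", "arguments": {
  "plan": [0.025,0.004,0.05,0,0,0.025,0.008,0.1,0,0,0.025,0.012,0.145,0,0,0.025,0.014,0.17,0,0,0.025,0.0156,0.181,0,0]
}}

```text
time_s: 21.8
position: [0.5923, 0.107, 0.2486]
ee_rot: [-0.001, 1.0, -0.0, -0.0]
contact_force: [-0.3, -0.5, -0.5]
gripper_width: 0.449
gripper_force: 60.3
```

{"name": "apply_moves", "arguments": {
  "plan": [0.025,0,0,0,0,0.025,0,0,0,0,0.025,0,0,0.01,0,0.025,0,0,0.025,0,0.025,0,0,0.03,0]
}}

```text
time_s: 22.42
position: [0.5921, 0.1055, 0.2165]
ee_rot: [-0.0, 1.0, -0.0, -0.001]
contact_force: [-0.3, -0.4, -0.0]
gripper_width: 0.445
gripper_force: 60.3
```

Run:
```python
from h import *
go([.5923,.1066,.22],1.57);cpos()
P={n:camera_params(n) for n in("top","scene","wrist")};I={n:camera(n) for n in P}
for n in P:cv2.imwrite(f"pics/h_{n}.png",I[n])
o=env.get_obs();t=o["position"];a=np.linspace(0,2*np.pi,60)
S=I["scene"].copy();W=I["wrist"].copy()
up=cv2.resize(S,None,fx=6,fy=6,interpolation=cv2.INTER_CUBIC)
def ring(im,p,c,r,f,col):
    q=(proj(p,np.c_[c[0]+r*np.cos(a),c[1]+r*np.sin(a),0*a+c[2]])+.5)*f-.5
    for u in q: cv2.circle(im,tuple(np.round(u).astype(int)),1,col,-1)
M=(.5923,.1066,.15)
ring(up,P["scene"],M,.0235,6,(0,255,0));ring(up,P["scene"],(t[0],t[1],t[2]-.048),.0125,6,(0,0,255))
ring(up,P["scene"],(t[0],t[1],t[2]+.028),.020,6,(255,0,0))
c=(proj(P["scene"],[M])[0]*6).astype(int);c1=up[c[1]-300:c[1]+250,c[0]-190:c[0]+190]
uw=cv2.resize(W,None,fx=1.5,fy=1.5);ring(uw,P["wrist"],M,.0235,1.5,(0,255,0));ring(uw,P["wrist"],M,.018,1.5,(0,255,0))
c=(proj(P["wrist"],[M])[0]*1.5).astype(int);print(c)
y0=max(0,min(600-550,c[1]-275));c2=uw[y0:y0+550,c[0]-205:c[0]+205]
cv2.imwrite("pics/h.png",cv2.convertScaleAbs(np.hstack([c1,c2]),alpha=1.7))
```

```text
t 22.43 pos [0.5921 0.1055 0.2165] heading 1.5717 w 0.445 shift [-0.0002  0.0011 -0.0035] turn 0.0017
corner-frame tcp [-0.0763 -0.077 ] z 0.2165 F [-0.3 -0.4 -0. ] t 22.43
[482 317]
```

View pics/h.png

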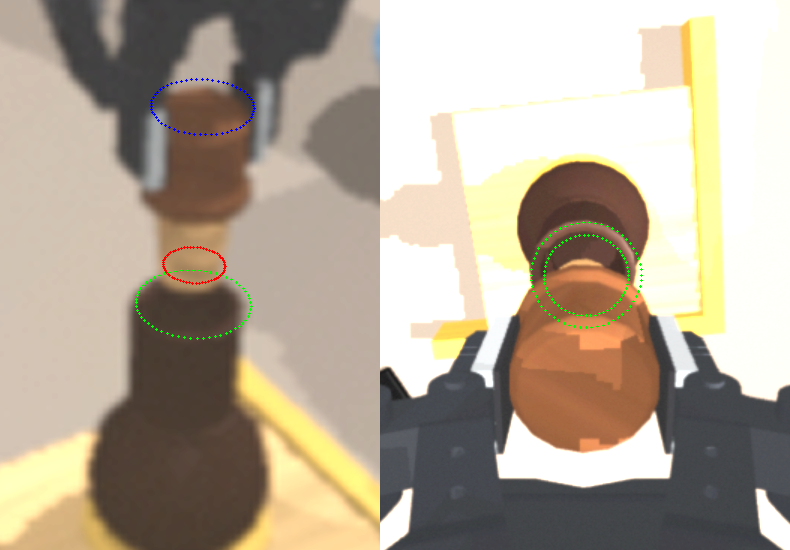

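The stopper's tip (about 193 px) is within ~1–2 mm of the neck axis in the scene view. The wrist view puts the rim (centre ≈ 584,275) within ~1 mm of the predicted ring. I'll lower slowly with a 1 mm correction.

{"name": "apply_moves", "arguments": {
  "plan": [0.025,-0.001,0,0.006,0,0.025,-0.001,0,0.012,0,0.025,-0.001,0,0.018,0,0.025,-0.001,0,0.024,0,0.025,-0.001,0,0.028,0]
}}

```text
time_s: 23.2
position: [0.5936, 0.1058, 0.1898]
ee_rot: [-0.001, 1.0, -0.0, -0.0]
contact_force: [-0.1, -0.3, -0.5]
gripper_width: 0.446
gripper_force: 60.3
```

```bash
python3 -c "
from h import *
go([.5923,.1066,.161],1.57);cpos()"
```

```text
t 23.2 pos [0.5936 0.1058 0.1898] heading 1.5721 w 0.446 shift [0.0013 0.0008 0.0288] turn 0.0021
corner-frame tcp [-0.0748 -0.0768] z 0.1898 F [-0.1 -0.3 -0.5] t 23.2
```

No contact yet with the tip about 11 mm inside the bore. Continuing.

{"name": "apply_moves", "arguments": {
  "plan": [0.025,0,0,0.004,0,0.025,0,0,0.008,0,0.025,0,0,0.012,0,0.025,0,0,0.016,0,0.025,0,0,0.019,0]
}}

```text
time_s: 23.82
position: [0.5934, 0.1058, 0.171]
ee_rot: [-0.001, 1.0, -0.0, -0.0]
contact_force: [-2.5, -0.4, 1.6]
gripper_width: 0.442
gripper_force: 60.4
```

```bash
python3 -c "
from h import *
go([.5923,.1066,.161],1.57);cpos()"
```

```text
t 23.82 pos [0.5934 0.1058 0.171 ] heading 1.572 w 0.442 shift [0.0011 0.0008 0.01  ] turn 0.002
corner-frame tcp [-0.0749 -0.0768] z 0.171 F [-2.5 -0.4  1.6] t 23.82
```

{"name": "apply_moves", "arguments": {
  "plan": [0.025,0.0008,0,0.002,0,0.025,0.0008,0,0.004,0,0.025,0.0008,0,0.006,0,0.025,0.0008,0,0.008,0,0.025,0.0008,0,0.009,0]
}}

```text
time_s: 24.45
position: [0.5926, 0.1058, 0.1621]
ee_rot: [-0.001, 1.0, -0.0, -0.0]
contact_force: [-4.2, -1.4, 2.0]
gripper_width: 0.448
gripper_force: 60.5
```

```bash
python3 -c "
from h import *
go([.5923,.1066,.161],1.57);cpos()"
```

```text
t 24.45 pos [0.5926 0.1058 0.1621] heading 1.572 w 0.448 shift [0.0003 0.0008 0.0011] turn 0.002
corner-frame tcp [-0.0757 -0.0768] z 0.1621 F [-4.2 -1.4  2. ] t 24.45
```

{"name": "apply_moves", "arguments": {
  "plan": [0.025,0.0006,0,0.001,0,0.025,0.0006,0,0.002,0,0.025,0.0006,0,0.003,0,0.025,0.0006,0,0.004,0,0.025,0.0006,0,0.004,0]
}}

```text
time_s: 25.08
position: [0.5926, 0.1058, 0.161]
ee_rot: [-0.001, 1.0, 0.0, 0.001]
contact_force: [-12.9, -2.4, 26.2]
gripper_width: 0.445
gripper_force: 63.1
```

```bash
python3 -c "
from h import *
go([.5923,.1066,.161],1.57);cpos()"
```

```text
t 25.07 pos [0.5926 0.1058 0.161 ] heading 1.5721 w 0.445 shift [0.0003 0.0008 0.    ] turn 0.0021
corner-frame tcp [-0.0757 -0.0768] z 0.161 F [-12.9  -2.4  26.2] t 25.07
```

Seated: 26 N at TCP z = 0.161, as predicted. I'll unload and release.

{"name": "apply_moves", "arguments": {
  "plan": [0.025,0,0,-0.001,0,0.025,0,0,-0.002,0,0.085,0,0,-0.002,0,0.085,0,0,-0.002,0,0.085,0,0,-0.002,0]
}}

```text
time_s: 25.7
position: [0.5924, 0.1059, 0.1602]
ee_rot: [-0.001, 1.0, 0.0, 0.0]
contact_force: [1.2, 0.1, 0.3]
gripper_width: 0.996
gripper_force: 0.0
```

{"name": "apply_moves", "arguments": {
  "plan": [0.085,0,0,-0.002,0,0.085,0,0,-0.01,0,0.085,0,0,-0.03,0,0.085,0,0,-0.06,0,0.085,0,0,-0.09,0]
}}

```text
time_s: 26.32
position: [0.5923, 0.1058, 0.2518]
ee_rot: [-0.001, 1.0, 0.0, 0.0]
contact_force: [-0.5, 0.0, 0.6]
gripper_width: 1.0
gripper_force: 0.0
```

{"name": "apply_moves", "arguments": {
  "plan": [0.085,0,-0.03,0,0,0.085,0,-0.08,0,0,0.085,0,-0.13,0,0,0.085,0,-0.16,0,0,0.085,0,-0.17,0,0]
}}

```text
time_s: 26.95
position: [0.5925, -0.0657, 0.2508]
ee_rot: [0.0, 1.0, -0.0, 0.0]
contact_force: [0.5, -0.4, -0.4]
gripper_width: 0.993
gripper_force: 0.0
```

Run:
```python
from h import *
np.set_printoptions(linewidth=150)
im=camera("top");prof(im);cv2.imwrite("pics/f_top.png",im);s=camera("scene");cv2.imwrite("pics/f_scene.png",s);p=camera_params("scene");T=camera_params("top")
# knob top segmentation
for n,i,P in(("scene",s,p),("top",im,T)):
    w=i.astype(int);m=((w[...,2]>45)&(w[...,2]>1.8*w[...,0])&(w[...,1]<.68*w[...,2])).astype(np.uint8)
    u=proj(P,[[.5923,.1063,.19]])[0].astype(int);k=np.zeros_like(m);k[u[1]-16:u[1]+20,u[0]-16:u[0]+16]=1;m*=k
    N,l,st,c=cv2.connectedComponentsWithStats(m);j=1+np.argmax(st[1:,4]);x,y,ww,hh,A=st[j];print(n,"seen",x,x+ww,y,y+hh,A)
    a=np.linspace(0,2*np.pi,100);q=np.vstack([proj(P,np.c_[.5923+r*np.cos(a),.1063+r*np.sin(a),0*a+z]) for z,r in((.150,.0225),(.16,.02),(.188,.019))])
    print("pred home",q.min(0).round(1),q.max(0).round(1))
```

```text
axis 0
 mm  [-20 -18 -16 -14 -12 -10  -8  -6  -4  -2   0   1   3   5   7   9  11  13  15]
 R   [151 153 152 150 147 144 143 142 138 127 123 130 140 147 149 149 145 137 122]
 B   [87 89 89 87 85 84 84 83 79 71 64 62 64 67 68 68 69 72 77]
axis 1
 mm  [-20 -18 -16 -14 -12 -10  -8  -6  -4  -2   0   1   3   5   7   9  11  13  15]
 R   [145 145 145 145 145 145 142 138 128 121 129 140 148 151 151 149 140 126 112]
 B   [85 85 85 85 85 85 84 81 73 65 63 65 68 69 70 70 73 77 80]
scene seen 353 355 182 183 2
pred home [347.8 178.5] [366.2 201.2]
top seen 305 315 164 175 48
pred home [300.7 162. ] [318.7 182.1]
```

The plinth is still flush. I've used all my picture views, so I'll check the stopper numerically along the flask axis in the scene image.

Run:
```python
from h import *
np.set_printoptions(linewidth=170)
s=cv2.imread("pics/f_scene.png").astype(np.float32);p=camera_params("scene")
z=np.arange(.09,.212,.004);a=.7230580;b=-.3263957;n=np.hypot(a,b)
# points on the surface facing the camera, ~20 mm toward it
for r in(.0,.02):
    X=np.c_[.5923+r*a/n+0*z,.1063+r*b/n+0*z,z];q=proj(p,X).astype(np.float32)
    v=cv2.remap(s,q[:,:1],q[:,1:],cv2.INTER_LINEAR)[:,0];print(r);print((z*1000).astype(int));print(v[:,2].astype(int));print(v[:,0].astype(int))
# width of dark/brown object across rows: left-right extents
g=cv2.cvtColor(s.astype(np.uint8),cv2.COLOR_BGR2GRAY)
for row in range(174,222,3):
    u=np.where(g[row,335:385]<75)[0]+335;print(row,(u.min(),u.max()) if len(u) else None,end="; ")
```

```text
0.0
[ 90  94  98 102 106 110 114 118 122 126 130 134 138 142 146 150 154 158 162 166 170 174 178 182 186 190 194 198 202 206 210]
[ 43  42  43  43  42  42  42  42  42  42  47  60  66  69  65  63  63  61  61  62  64  75  83  87  89  86  84  93 114 116 109]
[28 28 29 29 29 28 29 28 28 29 30 33 34 36 34 34 34 35 33 34 34 39 41 42 44 43 43 58 93 99 93]
0.02
[ 90  94  98 102 106 110 114 118 122 126 130 134 138 142 146 150 154 158 162 166 170 174 178 182 186 190 194 198 202 206 210]
[47 45 44 43 43 42 43 43 42 42 42 43 42 42 48 61 70 71 65 63 62 60 62 63 69 80 85 89 87 85 86]
[32 30 29 28 29 28 29 29 29 28 29 29 29 29 30 33 35 37 34 34 34 33 33 34 36 40 41 43 43 42 46]
174 (np.int64(381), np.int64(384)); 177 None; 180 (np.int64(354), np.int64(360)); 183 (np.int64(350), np.int64(364)); 186 (np.int64(349), np.int64(364)); 189 (np.int64(349), np.int64(364)); 192 (np.int64(349), np.int64(364)); 195 (np.int64(347), np.int64(365)); 198 (np.int64(347), np.int64(365)); 201 (np.int64(347), np.int64(364)); 204 (np.int64(347), np.int64(364)); 207 (np.int64(347), np.int64(364)); 210 (np.int64(347), np.int64(364)); 213 (np.int64(344), np.int64(365)); 216 (np.int64(342), np.int64(368)); 219 (np.int64(341), np.int64(368));
```

The flange starts at 150 mm, the knob's top is at about 188 mm, no cork shows and the axis is upright, so the stopper is home. Handing in.

```bash
python3 -c "
from h import *
cpos();print(env.sign_off())"
```

```text
corner-frame tcp [-0.0934 -0.2462] z 0.2506 F [ 0.6 -0.2  0.9] t 27.05
the job is handed in; nothing more can be done
None
```

The job is handed in at about 27 s: by my camera measurements the plinth is flush against both rails and the stopper is home in the neck with its shoulder on the rim; the hand-in returned no verdict, and I did not re-measure the bystanders.

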